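# Hang the rinsed mixing cup on the slanted draining peg

## Robot

A 6-joint arm with a two-finger parallel gripper is mounted at the origin on the work surface. World frame = base frame: x ahead of the robot, y to its left, z up, the work surface at z = 0. Lengths are in m, angles in rad, forces in N, time in s.
With the tool pointing down it reaches from about 0.35 to 0.85 m from the base axis. Payload 8.1 kg.
Tool frame: the origin (TCP) lies at the very end of the fingers, on their centre line; the grasp point (between the pads) lies robot.grip_point_offset behind it (robot.grip_point_offset is the distance from the TCP to the grasp point, in m); z points along the fingers, y is the line along which they close (so a half turn about z gives the same grasp; the last joint's range is limited). The gripper opens to 93 mm and grips with 3 to 60 N. Pads are 15 mm wide; open, the fingers measure 128 mm over their backs; the gripper's body (75 mm by 188 mm) begins 65 mm behind the grasp point.
Start: joints at [1.235, 0.13, 1.488, -0, 1.523, -0.085], TCP at [0.149, 0.581, 0.219] pointing down, gripper open.
Joint ranges: [-2.96, 2.96], [-0.89, 2.26], [0.02, 2.5], [-1.34, 4.48], [0, 2.73], [-2.66, 2.66]. Speed limits (rad/s): [2.39, 2.39, 2.79, 3.14, 3.14, 3.14].

## Interface

Orientations are given as a rotation vector (axis times angle).
In Python, from plant import robot, eyes gives the robot as it stands. The module is installed in compiled form; this text tells all that it offers.
- The arm moves only by the tool apply_moves, never from a script. Its argument "steps" is one flat list of numbers, 7 for each row, row after row: the shift along the tool's x, y, z in units of 30 mm (1.0 is 30 mm), then the turn, a rotation vector about the tool's x, y, z in units of 6 degrees (1.0 is 6 degrees), then the opening in per cent of the stroke, from 0 (shut) to 100 (fully open). In form: [dx, dy, dz, ax, ay, az, fingers, dx, dy, dz, ax, ay, az, fingers, ...]. A call has 1 to 12 rows; each row shifts and turns the commanded pose from where the row before left it, along the tool's axes as they then stand; what a row does not reach is not made up. A row lasts 1/12 s, in which the tool goes at most 41.7 mm and 7.16 degrees, less where a joint would pass 70% of its speed; a pose out of reach is approached as far as the arm can. A call is refused whole if a number of a shift passes 1 or a number of a turn 1, either way. A call with a gripper value outside its range is refused whole. The fingers move at their own pace and stop on an object; "grip_force" is the grip in N (left out, the last holds). Time passes only in rows, so rows that do not move let the fingers close. It gives the time, the measured TCP pose, the force, the opening and the grip force at its end, in the units of the state.
- robot.read_state(): the state, without advancing time (a new reading comes with each control period).
- eyes.read_camera(name): name is "scene" or "top"; returns the picture (480x640x3 uint8, red, green, blue); there is no depth.
- eyes.calibration(name): a dict with "K" (3x3 intrinsics, pixels), "R" (3x3) and "t" (3): a world point X has camera coordinates R X + t. Camera axes: x right, y down, z forward; pixel columns grow to the right and rows downward; lengths in m; the calibration is good to about 2 mm. A picture is of the moment at which its call begins. calibration takes no time and is no camera call.
- robot.close_job(): hands the job in; it is judged then, once.
Trained networks look in the newest picture that a camera, given by its name, has taken for a name from the list of things; names that differ only in an ending like _2 or _b are one class to them, and where a whole thing is asked for, a point or a joint stands for the part that bears it (a point fixed in the world has none). Each returns a list of dicts, best first, with "conf" (0 to 1); they miss things now and then, are a little off and sometimes report something else, mostly with a low value. They report only what shows in the picture. A call takes as long as a camera call. They do not tell look-alikes from the thing itself.
- eyes.search_frame(camera, thing): "rect" ([left, top, width, height] in pixels, round what is visible of it).
- eyes.place_of(camera, thing): "xy" ([column, row] in pixels: a listed point, or the origin of a listed thing).
The state is a dict: "t": time; "q": joint angles; "dq": joint speeds; "joint_torque": joint torques, N m; "tool_pos": TCP position; "orientation": TCP orientation; "force": force on the tool from outside, world axes, zero at the start; "wrist_torque": the same for the moment, N m; "opening": finger opening in m; "gripper_force": force on a finger pad.
Only numpy, scipy, OpenCV 4.12 (cv2) and the standard library are available. Lean on these libraries where they do the work, as an engineer would, in place of code of your own. Each camera call takes 0.05 s, during which the arm holds its last target. There are 200 camera calls.

## Task

Pick up the rinsed steel mixing cup standing mouth-down on the drip tray and hang it mouth-down on the empty slanted draining peg: bring it in along the peg, slide it over the peg's two sprung grips, and press it gently on until its rim has pushed the sprung rubber seat about half-way (about 6 mm) into its 12 mm of travel, never near its end. Then let go so that it stays there, and leave the other things where they are.

Things in the scene. Friction and masses are not known exactly. Their poses are not given: they have to be found in the camera images.
- cup_mid (a point): Steel mixing cup, the only loose one: a plain round tumbler, outside diameter 46, bore 41, 100 tall, closed end (4 thick) up and open mouth down, about 150 g (varies). The point is its centre: on the axis, 50 above the mouth's rim; z runs from mouth to closed end. It starts on the drip tray.
- cup_mouth (a point): Centre of the cup's mouth, in the plane of its rim; z points to the closed end.
- peg_tip (a point): Tip of the EMPTY slanted white plastic peg, on its axis, 128 above the table. z points out of the peg along its axis, 35 degrees from vertical, leaning to the front of its stand, roughly towards the robot; y is level. The peg is a round rod of diameter 34, 120 long from foot to tip; its last 17 mm taper to diameter 14.
- peg_grips (a point): Point on the peg axis 27 below the tip, axes as peg_tip, midway between two sprung steel grips bulging from the peg at +y and -y, from 12 to 42 below the tip. Free, they stand 22 from the axis; they yield inward, about 6 N each with the cup on. The cup then drags with about 5 to 10 N, either way, and stays where it is let go, even short of the seat.
- seat (a joint): Rubber seat disc (diameter 56, 6 thick) round the peg below the grips, on a light spring. Value: how far it is pressed down the peg, 0 free to 0.012 at its end stop; 0.75 N starts it, then 0.6 N more per mm. A clamp collar sets its height, different each time and given by no reading: when free, its upper face lies 42 to 77 mm below the peg tip along the axis.
- stand: The empty peg's dark steel base plate, 130 x 120 x 22, fixed; origin under its centre, 34 behind the peg tip; the peg leans to its -x.
- tray: Grey drip tray, fixed, 200 x 200, rim 10 high, floor 4 thick; origin under its centre. The cup stands in its -x half, the glass beaker in its +x half, so the cup's two sides along the tray's y are free.
- other_stand: The same stand with its peg already taken by a like cup, fixed as one piece; origin under its base plate. Its cup reaches 0.17 above the table.
- beaker: Bystander: clear glass beaker mouth-down on the tray, diameter 58, 66 tall; origin under its centre.
- dish: Bystander: white ceramic dish, diameter 80, 22 tall; origin under its centre.
- flacon_a: Bystander: amber glass perfume bottle, 30 x 50 x 107; origin under its centre.
- flacon_b: Bystander: clear glass perfume bottle, 45 x 45 x 92; origin under its centre.
- oil_bottle: Bystander: round amber bottle, diameter 48, 130 tall; origin under its centre.
- cream_jar: Bystander: round green glass jar, diameter 56, 50 tall; origin under its centre.
- carton: Bystander: cardboard carton 60 x 80 x 110; origin under its centre.
Not all that is in view belongs to the job. What is shaped like the part that bears cup_mid but green is not meant.

How it is judged:
By the outcome, as a careful person would: the job done as asked, in the order asked, and still so for the second after the job is handed in, with the robot touching nothing.
It also fails if it takes over 61 s, if anything falls off the work surface, if the arm or the gripper's body presses on something with over 40 N, if the wrist force passes 120 N, or if a joint passes its speed limit or range.

## Working session

There is one attempt and no reset: what is moved stays moved. The work goes in short steps, Python scripts to look and compute and a tool call to move; the robot and the scene stay as the last step left them, time stands still between calls to the robot, and variables do not carry over. Pictures are saved under pics/ and viewed, at most 10 in all, crops included, and the job is handed in when it is done.

Besides the shell and the picture viewer there is one more tool, called after "Emit:" as name(argument=value, ...) on one line, values as JSON. apply_moves: Moves the arm, as the interface text tells. Its arguments: {"type":"object","properties":{"steps":{"type":"array"},"grip_force":{"type":"number"}},"required":["steps"]}

```bash
mkdir -p pics; cat > h.py <<'E'
import numpy as np, cv2
from scipy.spatial.transform import Rotation as Ro
from scipy.optimize import least_squares
from plant import robot, eyes
C={c:eyes.calibration(c) for c in("scene","top")}
def proj(c,X):
    k=C[c]; p=k["K"]@(k["R"]@np.asarray(X,float)+k["t"]); return p[:2]/p[2]
def onz(c,xy,z):
    k=C[c]; d=k["R"].T@np.linalg.inv(k["K"])@np.array([*xy,1.]); o=-k["R"].T@k["t"]
    return o+d*(z-o[2])/d[2]
def tri(a,b):
    f=lambda X:np.r_[proj("scene",X)-a,proj("top",X)-b]
    s=least_squares(f,[.5,0,.1]); return s.x,np.abs(s.fun).max()
def snap(c,name):
    im=eyes.read_camera(c); cv2.imwrite(f"pics/{name}.png",im[:,:,::-1]); return im
E
python3 - <<'E'
from h import *
np.set_printoptions(precision=4,suppress=True)
s=robot.read_state(); print(s, robot.grip_point_offset)
for c in C: snap(c,c+"0"); print(c,-C[c]["R"].T@C[c]["t"])
for n in["cup_mid","cup_mouth","peg_tip","peg_grips","stand","tray","other_stand","beaker","dish","flacon_a","oil_bottle","cream_jar","carton"]:
    for c in C: print(n,c,[(np.round(d["xy"],1).tolist(),round(d["conf"],2), np.round(onz(c,d["xy"],{"cup_mid":.054,"cup_mouth":.004,"peg_tip":.128,"peg_grips":.106}.get(n,0)),3)[:2].tolist()) for d in eyes.place_of(c,n)[:4]])
E
```

```text
{'t': 0.0, 'q': array([ 1.2346,  0.1312,  1.4892,  0.    ,  1.523 , -0.0854]), 'dq': array([-0.0004, -0.0016,  0.0004, -0.0013,  0.0004,  0.0005]), 'joint_torque': array([  0.0007, -55.9816, -49.1783,   0.0768,   0.0349,  -0.0001]), 'tool_pos': array([0.1487, 0.5807, 0.2176]), 'orientation': array([-0.3929, -3.1165,  0.0028]), 'force': array([-0.8134, -0.8026, -0.4892]), 'wrist_torque': array([-0.0093, -0.0359, -0.0271]), 'gripper_force': 0.0, 'opening': 0.09290448915769017} 0.0188
scene [1.0114 0.8485 1.4199]
top [0.4982 0.0135 1.268 ]
cup_mid scene [([419.8, 270.2], 0.58, [0.359, 0.219]), ([377.4, 297.2], 0.57, [0.506, 0.236])]
cup_mid top [([227.5, 261.1], 0.88, [0.519, 0.23]), ([231.5, 322.2], 0.84, [0.362, 0.218])]
cup_mouth scene [([371.0, 309.7], 0.9, [0.524, 0.239]), ([418.7, 280.5], 0.76, [0.357, 0.223])]
cup_mouth top [([234.0, 319.2], 0.89, [0.364, 0.22]), ([227.7, 265.5], 0.78, [0.508, 0.239]), ([332.0, 171.9], 0.36, [0.765, -0.044])]
peg_tip scene [([337.9, 211.3], 0.72, [0.487, -0.017])]
peg_tip top [([320.0, 271.8], 0.64, [0.492, -0.009])]
peg_grips scene [([333.1, 219
[... 918 characters left out ...]
75]), ([282.9, 326.5], 0.31, [0.757, 0.168])]
dish top [([258.3, 181.0], 0.7, [0.74, 0.158]), ([174.0, 329.0], 0.64, [0.338, 0.381])]
flacon_a scene [([282.8, 326.1], 0.91, [0.756, 0.167]), ([247.4, 276.2], 0.55, [0.775, -0.022]), ([339.7, 210.4], 0.16, [0.428, -0.104])]
flacon_a top [([329.4, 170.5], 0.88, [0.77, -0.037])]
oil_bottle scene [([237.8, 238.6], 0.8, [0.746, -0.155])]
oil_bottle top [([369.8, 176.3], 0.54, [0.754, -0.149])]
cream_jar scene [([303.2, 139.8], 0.71, [0.388, -0.424])]
cream_jar top [([473.2, 306.7], 0.74, [0.398, -0.426])]
carton scene [([328.1, 243.7], 0.7, [0.519, -0.011]), ([391.0, 402.0], 0.69, [0.613, 0.482])]
carton top [([140.6, 225.3], 0.58, [0.618, 0.478])]
```

View pics/scene0.png

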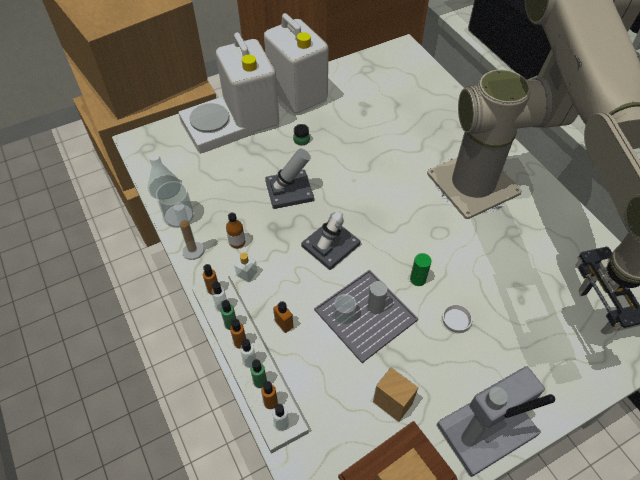

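View pics/top0.png

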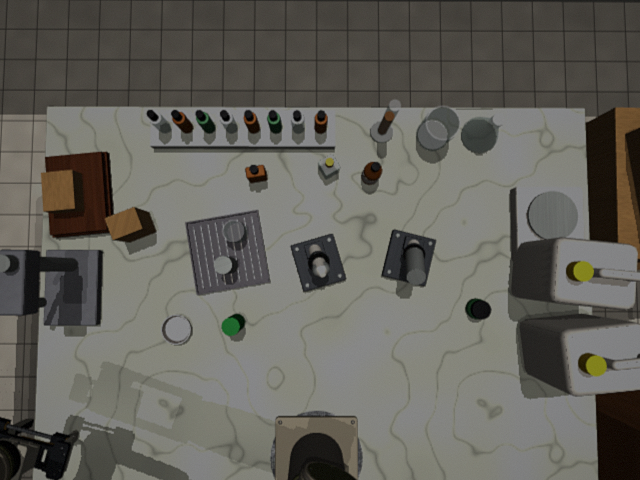

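The steel cup is on the tray (scene 377,297; top 224,265), and the green look-alike is at top 233,325. The empty peg is at top 319,262, and the taken one is at top 413,260. Next I'll enlarge the peg and the tray.

```bash
python3 - <<'E'
from h import *
a=cv2.imread("pics/scene0.png");b=cv2.imread("pics/top0.png")
cr=lambda im,x,y:cv2.resize(im[y:y+60,x:x+80],(400,300),interpolation=cv2.INTER_CUBIC)
cv2.imwrite("pics/crop0.png",np.vstack([np.hstack([cr(a,290,205),cr(b,280,232)]),np.hstack([cr(a,330,265),cr(b,185,225)])]))
np.set_printoptions(precision=4,suppress=True)
# base plate fit in top image: dark pixels
# repeated net readings
R={}
for i in range(4):
    for c in C:
        eyes.read_camera(c)
        for n in["cup_mid","cup_mouth","peg_tip","peg_grips"]:
            for d in eyes.place_of(c,n):
                if d["conf"]>.4: R.setdefault((n,c),[]).append(np.round(d["xy"],1).tolist())
for k,v in R.items(): print(k,v)
# plates: convex outlines
for c,z in(("top",.022),):
    im=cv2.cvtColor(b,cv2.COLOR_BGR2GRAY)
    for nm,(x,y,w,h),lo,hi in(("stand",(283,226,72,72),0,75),("tray",(180,203,98,98),60,120)):
        m=cv2.inRange(im[y:y+h,x:x+w],lo,hi); m=cv2.morphologyEx(m,cv2.MORPH_CLOSE,np.ones((7,7)))
        cs=max(cv2.findContours(m,0,1)[0],key=cv2.contourArea)+[x,y]
        r=cv2.minAreaRect(cs); zz={"stand":.022,"tray":.01}[nm]
        P=[onz(c,p,zz)[:2] for p in cv2.boxPoints(r)]
        print(nm,r,np.mean(P,0),[ (np.linalg.norm(P[i]-P[i-1]).round(4),np.degrees(np.arctan2(*(P[i]-P[i-1])[::-1])).round(1)) for i in range(4)])
E
```

```text
('cup_mid', 'scene') [[420.7, 271.1], [375.3, 299.5], [419.2, 268.3], [378.2, 300.1], [379.9, 300.3], [454.3, 322.5], [378.0, 301.5], [420.3, 269.5]]
('cup_mouth', 'scene') [[419.9, 282.2], [367.7, 307.8], [416.6, 281.0], [372.4, 307.6], [342.3, 317.4], [369.4, 306.1], [418.2, 277.4], [371.6, 310.7], [418.8, 280.5]]
('cup_mid', 'top') [[222.1, 262.6], [232.5, 320.1], [225.1, 263.3], [228.1, 319.8], [224.8, 264.3], [232.0, 324.2], [230.8, 320.1], [320.7, 266.2]]
('cup_mouth', 'top') [[228.2, 263.5], [234.6, 322.5], [228.4, 261.6], [238.7, 321.5], [228.6, 262.2], [235.6, 319.0], [236.4, 319.6], [227.3, 263.3], [229.0, 253.1]]
('peg_tip', 'top') [[320.6, 272.2], [321.9, 272.4], [137.2, 229.7], [320.9, 271.7], [237.6, 232.3], [318.6, 275.7], [175.1, 329.4]]
('peg_grips', 'top') [[321.5, 266.9], [321.8, 267.2], [323.2, 264.1], [319.2, 268.4]]
('peg_tip', 'scene') [[339.6, 212.0], [339.9, 208.3], [291.9, 190.0], [337.0, 211.2]]
('peg_grips', 'scene') [[334.8, 218.5], [331.2, 219.1], [234.1, 241.9], [332.7, 219.9], [390.7, 400.5]]
stand ((318.1385498046875, 262.8710021972656), (49.830570220947266, 45.146610260009766), 73.61045837402344) [ 0.5158 -0.006 ] [(np.float64(0.1329), np.float64(16.6)), (np.float64(0.1211), np.float64(-73.5)), (np.float64(0.1332), np.float64(-163.7)), (np.float64(0.1203), np.float64(106.4))]
tray ((223.2757568359375, 258.46820068359375), (86.17393493652344, 85.1421890258789), 80.2475814819336) [0.5279 0.2497] [(np.float64(0.2325), np.float64(10.8)), (np.float64(0.2303), np.float64(-80.1)), (np.float64(0.2332), np.float64(-169.8)), (np.float64(0.2277), np.float64(99.8))]
```

View pics/crop0.png

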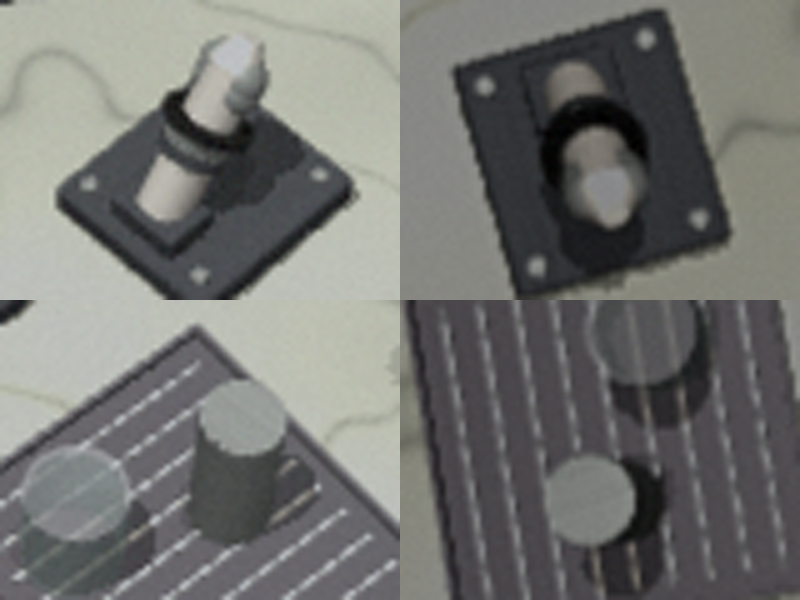

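Crops: the cup's closed end is centred at top ≈(223,265) and scene ≈(378.6,288.4). The peg tip is near top ≈(321.5,275), with the black seat ring clearly below the grips. I'll overlay a model to verify.

```bash
cat > ov.py <<'E'
from h import *
def stand(o,yaw):
    ex=np.array([np.cos(yaw),np.sin(yaw),0]);ey=np.array([-ex[1],ex[0],0]);t=np.radians(35)
    tip=np.array([o[0],o[1],0])-.034*ex+[0,0,.128]; pz=-ex*np.sin(t)+np.array([0,0,np.cos(t)])
    return ex,ey,tip,pz
def circ(c,n,r,N=48):
    n=n/np.linalg.norm(n);u=np.cross(n,[.3,1,.1]);u/=np.linalg.norm(u);v=np.cross(n,u);a=np.linspace(0,2*np.pi,N)
    return c+r*(np.outer(np.cos(a),u)+np.outer(np.sin(a),v))
def draw(ims,boxes,polys,S,out):
    V=[]
    for (c,im),(x,y,w,h) in zip(ims,boxes):
        z=cv2.resize(im[y:y+h,x:x+w],(w*S,h*S),interpolation=cv2.INTER_CUBIC)
        for P,col in polys:
            q=np.array([(proj(c,X)-[x,y]+.5)*S for X in P]).round().astype(np.int32); cv2.polylines(z,[q],False,col,1)
        V.append(z)
    cv2.imwrite(out,np.hstack(V))
E
python3 - <<'E'
from ov import *
a=cv2.imread("pics/scene0.png");b=cv2.imread("pics/top0.png")
o=[.5158,-.006];yaw=np.radians(16.5)
ex,ey,tip,pz=stand(o,yaw)
print("tip",tip,pz)
pl=[np.array([*o,.022])+sx*.065*ex+sy*.06*ey for sx,sy in((1,1),(1,-1),(-1,-1),(-1,1),(1,1))]
polys=[(pl,(0,255,255)),(circ(tip,pz,.007),(0,0,255)),(circ(tip-.017*pz,pz,.017),(0,0,255)),(circ(tip-.055*pz,pz,.028),(0,255,0)),(circ(tip-.061*pz,pz,.028),(0,255,0)),(circ(tip-.045*pz,pz,.028),(255,0,0))]
draw([("scene",a),("top",b)],[(295,203,66,66),(285,228,66,66)],polys,6,"pics/ov1.png")
X,e=tri([378.4,288.2],[222.6,264.6]); print("cup top",X,e, onz("top",[222.6,264.6],.104),onz("scene",[378.4,288.2],.104))
E
```

```text
tip [ 0.48320013 -0.01565652  0.128     ] [-0.54995641 -0.16290451  0.81915204]
cup top [0.50864416 0.23487998 0.10070938] 0.5638899821622658 [0.50976376 0.23358017 0.104     ] [0.50859477 0.23708344 0.104     ]
```

View pics/ov1.png

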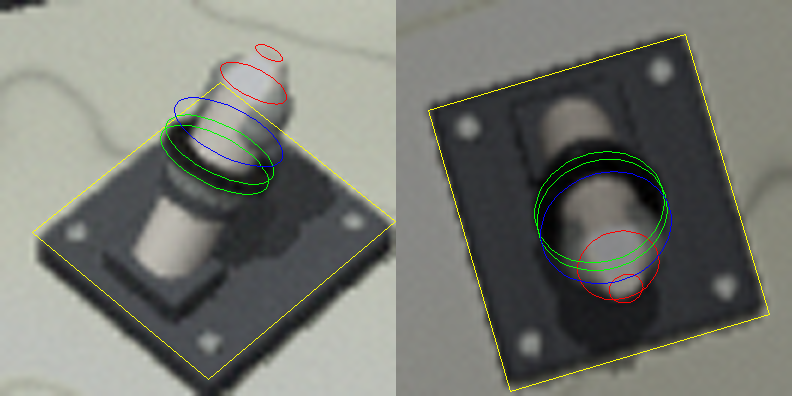

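```bash
python3 - <<'E'
from ov import *
a=cv2.imread("pics/scene0.png");b=cv2.imread("pics/top0.png")
o=[.5158,-.006];yaw=np.radians(16.5)
for c in C: print(c,[proj(c,X).round(1) for X in (stand(o,yaw)[2],stand(o,yaw)[2]-.12*stand(o,yaw)[3])])
g=lambda im,x,y:np.clip(1.3*cv2.resize(im[y:y+50,x:x+33],None,fx=12,fy=12,interpolation=cv2.INTER_CUBIC).astype(float),0,255).astype(np.uint8)
z=[g(a,318,203),g(b,305,238)]
for im,x0,y0 in((z[0],318,203),(z[1],305,238)):
    for i in range(0,33,5): cv2.putText(im,str(x0+i),(i*12,10),0,.35,(0,0,255),1); im[12:20,i*12+6]=(0,0,255)
    for i in range(0,50,5): cv2.putText(im,str(y0+i),(0,i*12+10),0,.35,(0,0,255),1); im[i*12+6,24:32]=(0,0,255)
cv2.imwrite("pics/z.png",np.hstack(z))
E
```

```text
scene [array([339.3, 211.3]), array([321.7, 245.6])]
top [array([322.8, 275.5]), array([314.5, 250.2])]
```

View pics/z.png

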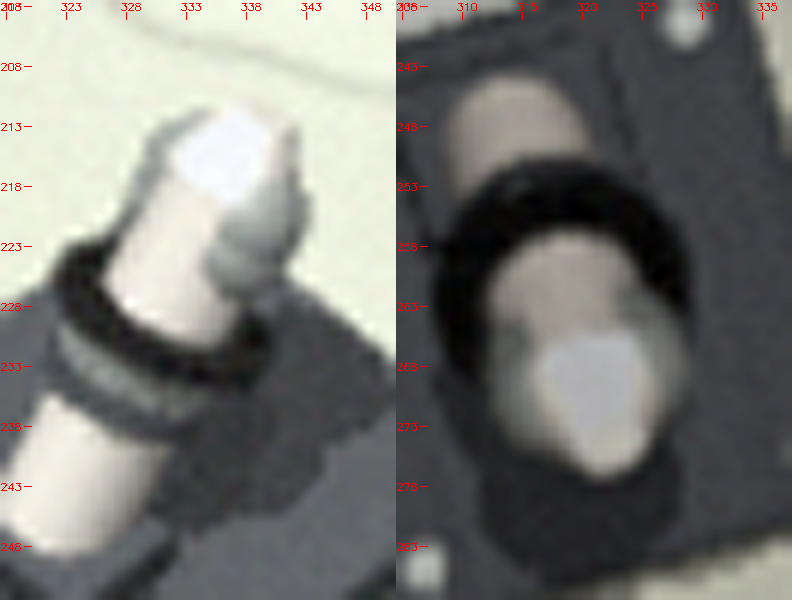

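Peg tip is at top ≈(321.9,274.5) and scene ≈(338.2,212.3). The seat ring is about 45–55 mm below the tip. Next I'll plan the approach to the cup.

```bash
cat > plan.py <<'E'
from ov import *
def rot(tz,ydir):
    z=tz/np.linalg.norm(tz);y=ydir-z*(ydir@z);y/=np.linalg.norm(y);return np.column_stack([np.cross(y,z),y,z])
def plan(wps,per=.03,deg=6.,f=100,start=None):
    s=robot.read_state();p,R=(s["tool_pos"],Ro.from_rotvec(s["orientation"])) if start is None else start
    rows=[]
    for P,M in wps:
        M=Ro.from_matrix(M)
        d=R.inv().apply(P-p);w=(R.inv()*M).as_rotvec()
        n=max(1,int(np.ceil(max(np.linalg.norm(d)/per,np.degrees(np.linalg.norm(w))/deg))))
        for i in range(n):
            k=n-i; d=R.inv().apply(P-p)/k; w=(R.inv()*M).as_rotvec()/k
            r=np.r_[np.round(d/.03,2),np.round(np.degrees(w)/6,2)]
            p=p+R.apply(r[:3]*.03);R=R*Ro.from_rotvec(np.radians(r[3:]*6));rows.append([*r.tolist(),f])
    for i in range(0,len(rows),12): print(*[",".join(f"{v:g}" for v in r)+"," for r in rows[i:i+12]],"--",sep="\n")
    print("end",p,R.as_rotvec())
def pose(): s=robot.read_state(); return s["tool_pos"],Ro.from_rotvec(s["orientation"]).as_matrix(),s
E
python3 - <<'E'
from plan import *
np.set_printoptions(precision=4,suppress=True)
print("tip",onz("top",[321.9,274.5],.128),onz("scene",[338.2,212.3],.128),tri([338.2,212.3],[321.9,274.5]))
t=np.radians(10.3);M=rot(np.array([0,0,-1.]),np.array([-np.sin(t),np.cos(t),0]))
plan([(np.array([.509,.2353,.17]),M),(np.array([.509,.2353,.05]),M)],per=.029)
E
```

```text
tip [ 0.4857 -0.0135  0.128 ] [ 0.4876 -0.0139  0.128 ] (array([ 0.4864, -0.014 ,  0.127 ]), np.float64(0.3615763407458985))
-0.81,-0.46,0.09,0,-0,-0.23,100,
-0.79,-0.47,0.09,0,-0,-0.23,100,
-0.78,-0.49,0.09,0,-0,-0.23,100,
-0.77,-0.51,0.09,0,-0,-0.23,100,
-0.76,-0.53,0.09,0,-0,-0.23,100,
-0.74,-0.55,0.09,0,-0,-0.23,100,
-0.73,-0.57,0.09,0,-0,-0.23,100,
-0.72,-0.58,0.09,0,-0,-0.23,100,
-0.7,-0.6,0.09,0,-0,-0.23,100,
-0.69,-0.62,0.09,0,-0,-0.23,100,
-0.67,-0.63,0.09,0,-0,-0.23,100,
-0.66,-0.65,0.09,0,-0,-0.23,100,
--
-0.64,-0.67,0.09,0,-0,-0.23,100,
-0.63,-0.68,0.09,0,-0,-0.22,100,
-0.61,-0.7,0.09,0,-0,-0.23,100,
-0.59,-0.71,0.09,0,-0,-0.22,100,
-0.58,-0.72,0.09,0,-0,-0.23,100,
-0.56,-0.74,0.09,0,-0,-0.22,100,
0,0,0.8,0,-0,-0,100,
0,0,0.8,0,-0,-0,100,
0,0,0.8,0,-0,-0,100,
0,0,0.8,0,-0,-0,100,
0,0,0.8,0,-0,-0,100,
--
end [0.5091 0.2353 0.0501] [ 0.2818 -3.1289 -0.    ]
```

Emit:
apply_moves(steps=[-0.81,-0.46,0.09,0,0,-0.23,100,-0.79,-0.47,0.09,0,0,-0.23,100,-0.78,-0.49,0.09,0,0,-0.23,100,-0.77,-0.51,0.09,0,0,-0.23,100,-0.76,-0.53,0.09,0,0,-0.23,100,-0.74,-0.55,0.09,0,0,-0.23,100,-0.73,-0.57,0.09,0,0,-0.23,100,-0.72,-0.58,0.09,0,0,-0.23,100,-0.7,-0.6,0.09,0,0,-0.23,100,-0.69,-0.62,0.09,0,0,-0.23,100,-0.67,-0.63,0.09,0,0,-0.23,100,-0.66,-0.65,0.09,0,0,-0.23,100])

```text
t: 4.4
tool_pos: [0.3897, 0.3498, 0.1863]
orientation: [-0.062, 3.141, 0.0]
force: [0.4, -0.2, -1.3]
opening: 0.0933
gripper_force: 0.0
```

Emit:
apply_moves(steps=[-0.64,-0.67,0.09,0,0,-0.23,100,-0.63,-0.68,0.09,0,0,-0.22,100,-0.61,-0.7,0.09,0,0,-0.23,100,-0.59,-0.71,0.09,0,0,-0.22,100,-0.58,-0.72,0.09,0,0,-0.23,100,-0.56,-0.74,0.09,0,0,-0.22,100,0,0,0,0,0,0,100,0,0,0,0,0,0,100])

```text
t: 5.07
tool_pos: [0.5096, 0.2342, 0.1697]
orientation: [0.277, -3.129, 0.0]
force: [-0.7, 0.5, 0.2]
opening: 0.093
gripper_force: 0.0
```

```bash
python3 - <<'E'
from plan import *
p,M,s=pose();print(s["t"],p,s["orientation"],s["force"])
a=snap("scene","s1");b=snap("top","t1")
polys=[(circ(np.array([.509,.2353,.104]),np.array([0,0,1.]),.023),(0,0,255)),(circ(np.array([.509,.2353,.004]),np.array([0,0,1.]),.023),(0,255,0)),([p,p-.03*M[:,2]],(255,0,0)),([p-.0465*M[:,1],p+.0465*M[:,1]],(255,255,0))]
draw([("scene",a[:,:,::-1]),("top",b[:,:,::-1])],[(335,235,80,90),(185,220,80,90)],polys,5,"pics/ov2.png")
E
```

```text
5.0667 [0.50962672 0.23415481 0.16973802] [ 2.77221307e-01 -3.12871846e+00  1.14053100e-04] [-0.69064152  0.50543873  0.20853133]
```

View pics/ov2.png

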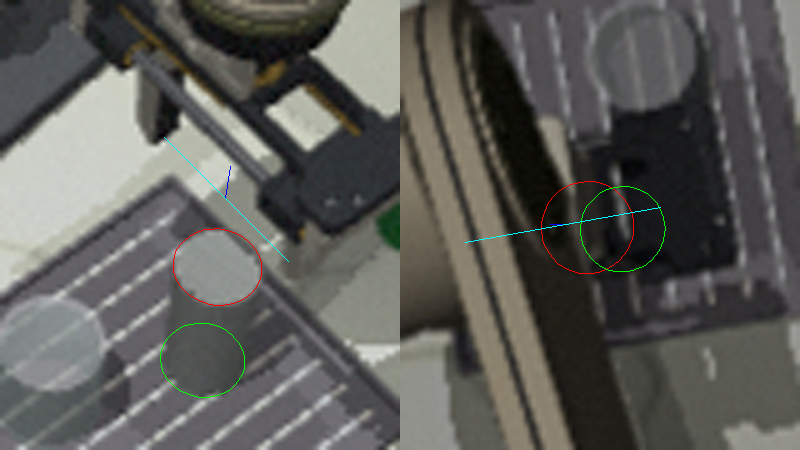

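The scene overlay matches the cup's top and rim, at scene (378,288). Now descending and gripping.

Emit:
apply_moves(steps=[0,0,0.8,0,0,0,100,0,0,0.8,0,0,0,100,0,0,0.8,0,0,0,100,0,0,0.8,0,0,0,100,0,0,0.8,0,0,0,100,0,0,0,0,0,0,100])

```text
t: 5.67
tool_pos: [0.5045, 0.235, 0.0449]
orientation: [0.283, -3.121, 0.003]
force: [-0.9, -0.2, -1.2]
opening: 0.0928
gripper_force: 0.0
```

Emit:
apply_moves(steps=[0,0,0,0,0,0,0,0,0,0,0,0,0,0,0,0,0,0,0,0,0,0,0,0,0,0,0,0,0,0,0,0,0,0,0,0,0,0,0,0,0,0], grip_force=45)

```text
t: 6.17
tool_pos: [0.5097, 0.2355, 0.0511]
orientation: [-0.282, 3.127, 0.001]
force: [0.3, -0.6, 0.5]
opening: 0.0573
gripper_force: 0.0
```

Emit:
apply_moves(steps=[0,0,0,0,0,0,0,0,0,0,0,0,0,0,0,0,0,0,0,0,0,0,0,0,0,0,0,0,0,0,0,0,0,0,0])

```text
t: 6.58
tool_pos: [0.5093, 0.2352, 0.0504]
orientation: [-0.282, 3.129, 0.0]
force: [-0.2, -0.6, 4.4]
opening: 0.0459
gripper_force: 45.0
```

```bash
python3 - <<'E'
from plan import *
p,M,s=pose();print(s["t"],p,s["orientation"],s["force"],s["opening"],s["gripper_force"])
ex,ey,_,pz=stand([0,0],np.radians(16.5)); tip=np.array([.4863,-.0138,.128])
G=rot(-pz,ey)
up=p+[0,0,.05]
pre=tip+(.045+.0462+.03)*pz
plan([(up,M),(.5*(up+pre)+[0,0,.07],rot(-(pz+[0,0,1.]),ey)),(pre,G)],per=.028,f=0)
E
```

```text
6.5833 [0.50930425 0.23523297 0.05037043] [-2.81658054e-01  3.12853064e+00  1.67905646e-05] [-0.2281931  -0.64175991  4.42663714] 0.04589441242156989 45.000816641841084
-0,-0,-0.83,0,0,0,0,
-0,-0,-0.84,0,0,0,0,
0.32,-0.59,-0.64,-0.02,-0.42,-0.15,0,
0.31,-0.59,-0.65,-0.02,-0.42,-0.15,0,
0.29,-0.58,-0.66,-0.02,-0.41,-0.15,0,
0.26,-0.57,-0.68,-0.02,-0.42,-0.14,0,
0.24,-0.57,-0.69,-0.03,-0.41,-0.15,0,
0.22,-0.56,-0.7,-0.02,-0.42,-0.14,0,
0.21,-0.56,-0.71,-0.03,-0.41,-0.15,0,
0.44,-0.64,-0.1,0,-0.49,0,0,
0.43,-0.65,-0.12,0,-0.49,0,0,
0.43,-0.64,-0.15,0,-0.48,0,0,
--
0.42,-0.65,-0.17,0,-0.49,0,0,
0.41,-0.64,-0.19,0,-0.48,0,0,
0.41,-0.65,-0.21,0,-0.49,0,0,
--
end [ 0.4194862  -0.03366349  0.22730795] [-0.36426674  2.50806902  0.11507522]
```

Emit:
apply_moves(steps=[0,0,-0.83,0,0,0,0,0,0,-0.84,0,0,0,0,0.32,-0.59,-0.64,-0.02,-0.42,-0.15,0,0.31,-0.59,-0.65,-0.02,-0.42,-0.15,0,0.29,-0.58,-0.66,-0.02,-0.41,-0.15,0,0.26,-0.57,-0.68,-0.02,-0.42,-0.14,0,0.24,-0.57,-0.69,-0.03,-0.41,-0.15,0,0.22,-0.56,-0.7,-0.02,-0.42,-0.14,0,0.21,-0.56,-0.71,-0.03,-0.41,-0.15,0,0.44,-0.64,-0.1,0,-0.49,0,0,0.43,-0.65,-0.12,0,-0.49,0,0,0.43,-0.64,-0.15,0,-0.48,0,0])

```text
t: 7.58
tool_pos: [0.4416, 0.0333, 0.2301]
orientation: [-0.388, 2.656, 0.089]
force: [-1.2, -0.9, -1.7]
opening: 0.0456
gripper_force: 45.0
```

Emit:
apply_moves(steps=[0.42,-0.65,-0.17,0,-0.49,0,0,0.41,-0.64,-0.19,0,-0.48,0,0,0.41,-0.65,-0.21,0,-0.49,0,0,0,0,0,0,0,0,0,0,0,0,0,0,0,0,0,0,0,0,0,0,0,0,0,0,0,0,0,0])

```text
t: 8.17
tool_pos: [0.4505, -0.0413, 0.2271]
orientation: [-0.377, 2.532, 0.135]
force: [-0.5, 0.1, -1.2]
opening: 0.046
gripper_force: 45.0
```

```bash
python3 - <<'E'
from plan import *
np.set_printoptions(precision=4,suppress=True)
p,M,s=pose();print(s["t"],p,s["orientation"],s["opening"],s["q"])
a=snap("scene","s2");b=snap("top","t2")
F=[]
for i in range(6): eyes.calibration("top"); F.append(robot.read_state()["force"]); 
print(F[0],F[-1])
z=-M[:,2];m=p-.0462*z
_,_,_,pz=stand([0,0],np.radians(16.5)); tip=np.array([.4863,-.0138,.128]);print("ang",z,pz,"mouth rel tip",m-tip,(m-tip)@pz, M.T@(m-tip))
polys=[(circ(m,z,.023),(0,255,0)),(circ(m+.1*z,z,.023),(0,0,255)),([m,m-.12*z],(255,0,0)),(circ(tip,pz,.007),(0,255,255)),([tip,tip-.1*pz],(0,255,255))]
draw([("scene",a[:,:,::-1]),("top",b[:,:,::-1])],[(308,170,66,90),(288,215,66,90)],polys,6,"pics/ov3.png")
E
```

```text
8.1667 [ 0.4505 -0.0413  0.2271] [-0.3765  2.5324  0.1351] 0.04595973907429282 [-0.5912 -0.8922  2.3673  0.4713  1.3109 -2.4973]
[ 0.761  -0.4204 -1.2331] [ 0.761  -0.4204 -1.2331]
ang [-0.5253 -0.1759  0.8326] [-0.55   -0.1629  0.8192] mouth rel tip [-0.0115 -0.0193  0.0606] 0.059140851435163594 [-0.0198 -0.0141 -0.0599]
```

View pics/ov3.png

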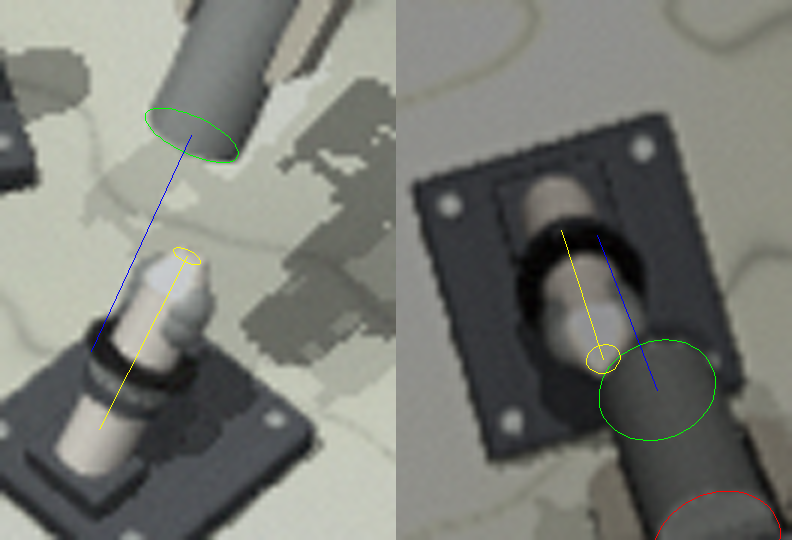

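The cup is held straight, but the arm is short of the pose: joint 2 is on its limit. I'll fit a simple kinematic model to see which poses are reachable.

```bash
cat > kin.py <<'E'
from plan import *
def fk(q,k):
    h,L1,e,L2,L3,lat,r0=k
    A=Ro.from_euler("ZY",[q[0],q[1]]);B=Ro.from_euler("ZY",[q[0],q[1]+q[2]])
    W=B*Ro.from_euler("ZYZ",[q[3],q[4],q[5]])
    p=np.array([0,0,h])+A.apply([r0,lat,L1]) -A.apply([r0,0,0])+Ro.from_euler("Z",q[0]).apply([r0,0,0])+B.apply([e,0,L2])+W.apply([0,0,L3])
    return p,W*Ro.from_euler("Z",SGN*np.pi/2)
SGN=1
E
python3 - <<'E'
import kin;from kin import *
np.set_printoptions(precision=4,suppress=True)
p,M,s=pose()
D=[(np.array([1.2346,.1312,1.4892,0,1.523,-.0854]),np.array([.1487,.5807,.2176]),Ro.from_rotvec([-.3929,-3.1165,.0028])),(s["q"],p,Ro.from_matrix(M))]
for sg in(1,-1):
    kin.SGN=sg;print(sg,[np.degrees((fk(q,np.zeros(7))[1].inv()*R).magnitude()) for q,_,R in D])
f=lambda k:np.r_[np.concatenate([fk(q,k)[0]-P for q,P,_ in D]),1e-3*(k-[.4,.42,0,.4,.25,0,0])]
r=least_squares(f,[.4,.42,0,.4,.25,0,0]);print(r.x,r.fun[:6],s["q"])
E
```

```text
1 [np.float64(0.0029721353455925545), np.float64(3.315833128172178e-14)]
-1 [np.float64(179.99872677308863), np.float64(180.0)]
[0.301  0.3659 0.0416 0.5459 0.3775 0.0512 0.0069] [-0. -0.  0.  0. -0. -0.] [-0.5899 -0.8922  2.3671  0.4716  1.3108 -2.4979]
```

Emit:
apply_moves(steps=[-0.3,0.1,0,0,0,1,0,-0.3,0.1,0,0,0,1,0,-0.3,0.1,0,0,0,1,0,-0.3,0.1,0,0,0,1,0,-0.3,0.2,0,0,0,1,0,-0.3,0.2,0,0,0,1,0,0,0,0,0,0,0,0,0,0,0,0,0,0,0])

```text
t: 8.93
tool_pos: [0.4948, -0.0185, 0.2598]
orientation: [0.424, 2.564, 0.369]
force: [-0.5, -0.2, -2.2]
opening: 0.0456
gripper_force: 45.0
```

```bash
cat > data.py <<'E'
from kin import *
D=[(np.array([1.2346,.1312,1.4892,0,1.523,-.0854]),np.array([.1487,.5807,.2176])),(np.array([-.5899,-.8922,2.3671,.4716,1.3108,-2.4979]),np.array([.4505,-.0413,.2271]))]
def fit(extra):
    E=D+extra
    f=lambda k:np.r_[np.concatenate([fk(q,k)[0]-P for q,P in E]),1e-3*(k-[.4,.42,0,.4,.25,0,0])]
    r=least_squares(f,[.4,.42,0,.4,.25,0,0]);return r.x,np.abs(r.fun[:-7]).max()
LO=np.array([-2.96,-.89,.02,-1.34,0,-2.66]);HI=np.array([2.96,2.26,2.5,4.48,2.73,2.66])
def ik(P,R,k,q0):
    def f(q):
        p,r=fk(q,k);return np.r_[(p-P)*10,(r.inv()*R).as_rotvec()]
    best=None
    for g in [q0]+[np.clip(q0+np.random.default_rng(i).normal(0,.8,6),LO+.01,HI-.01) for i in range(25)]:
        r=least_squares(f,np.clip(g,LO+.01,HI-.01),bounds=(LO,HI))
        if best is None or r.cost<best.cost-1e-9: best=r
        if best.cost<1e-9: break
    return best.x,best.cost
E
python3 - <<'E'
from data import *
np.set_printoptions(precision=3,suppress=True)
p,M,s=pose();print(s["t"],repr(s["q"]),repr(p),s["orientation"])
k,e=fit([(s["q"],p)]);print(k,e)
ex,ey,_,pz=stand([0,0],np.radians(16.5)); tip=np.array([.4863,-.0138,.128])
for roll in(0,30,60,90,180,210,270):
    G=Ro.from_matrix(rot(-pz,ey))*Ro.from_euler("Z",np.radians(roll))
    for sd in(.04,.012,-.03,-.07):
        q,c=ik(tip+(sd+.0462)*pz,G,k,s["q"]);print(roll,sd,q,"%.1e"%c)
E
```

```text
8.9333 array([-0.447, -0.753,  2.237,  0.421,  1.241, -1.743]) array([ 0.495, -0.019,  0.26 ]) [0.424 2.564 0.369]
[ 0.327  0.37   0.073  0.556  0.377  0.051 -0.003] 0.0003256309837782294
0 0.04 [-0.576 -0.89   2.409  0.472  1.303 -2.503] 2.6e-03
0 0.012 [-0.529 -0.89   2.46   0.468  1.194 -2.484] 3.8e-04
0 -0.03 [-0.463 -0.798  2.484  0.473  1.035 -2.479] 5.7e-23
0 -0.07 [-0.41  -0.645  2.462  0.492  0.895 -2.497] 5.2e-29
30 0.04 [-0.576 -0.89   2.409  0.472  1.303 -1.98 ] 2.6e-03
30 0.012 [-0.529 -0.89   2.46   0.468  1.194 -1.96 ] 3.8e-04
30 -0.03 [-0.463 -0.798  2.484  0.473  1.035 -1.956] 2.1e-17
30 -0.07 [-0.41  -0.645  2.462  0.492  0.895 -1.973] 5.3e-29
60 0.04 [-0.576 -0.89   2.409  0.472  1.303 -1.456] 2.6e-03
60 0.012 [-0.529 -0.89   2.46   0.468  1.194 -1.437] 3.8e-04
60 -0.03 [-0.463 -0.798  2.484  0.473  1.035 -1.432] 4.3e-17
60 -0.07 [-0.41  -0.645  2.462  0.492  0.895 -1.45 ] 9.1e-28
90 0.04 [-0.576 -0.89   2.409  0.472  1.303 -0.932] 2.6e-03
90 0.012 [-0.529 -0.89   2.46   0.468  1.194 -0.913] 3.8e-04
90 -0.03 [-0.463 -0.798  2.484  0.473  1.035 -0.908] 2.1e-23
90 -0.07 [-0.41  -0.645  2.462  0.492  0.895 -0.926] 7.3e-24
180 0.04 [-0.576 -0.89   2.409  0.472  1.303  0.638] 2.6e-03
180 0.012 [-0.529 -0.89   2.46   0.468  1.194  0.658] 3.8e-04
180 -0.03 [-0.463 -0.798  2.484  0.473  1.035  0.662] 1.6e-23
180 -0.07 [-0.41  -0.645  2.462  0.492  0.895  0.645] 1.5e-28
210 0.04 [-0.576 -0.89   2.409  0.472  1.303  1.162] 2.6e-03
210 0.012 [-0.529 -0.89   2.46   0.468  1.194  1.181] 3.8e-04
210 -0.03 [-0.463 -0.798  2.484  0.473  1.035  1.186] 6.0e-17
210 -0.07 [-0.41  -0.645  2.462  0.492  0.895  1.168] 4.5e-20
270 0.04 [-0.576 -0.89   2.409  0.472  1.303  2.209] 2.6e-03
270 0.012 [-0.529 -0.89   2.46   0.468  1.194  2.228] 3.8e-04
270 -0.03 [-0.463 -0.798  2.484  0.473  1.035  2.233] 3.6e-27
270 -0.07 [-0.41  -0.645  2.462  0.492  0.895  2.215] 8.4e-26
```

```bash
cat >> data.py <<'E'
D.append((np.array([-.447,-.753,2.237,.421,1.241,-1.743]),np.array([.4948,-.0185,.2598])))
ex,ey,_,pz=stand([0,0],np.radians(16.5)); tip=np.array([.4863,-.0138,.128])
def tool(axis,ydir,al,flip=0):
    """tool rotation: cup axis 'axis', finger line ydir, tipped al (rad) so the body leans to +x side"""
    b=rot(-axis,ydir); M=b@Ro.from_rotvec([0,al,0]).as_matrix()
    if M[0,2]>b[0,2]: M=b@Ro.from_rotvec([0,-al,0]).as_matrix()
    return M@np.diag([-1,-1,1.]) if flip else M
E
python3 - <<'E'
from data import *
np.set_printoptions(precision=3,suppress=True)
p,M,s=pose();k,e=fit([])
t=np.radians(10.3);ty=np.array([-np.sin(t),np.cos(t),0]);Z=np.array([0,0,1.])
for al in(20,28,35):
  for fl in(0,1):
    G=tool(pz,ey,np.radians(al),fl)
    for sd in(.06,.02,-.05,-.083):
        q,c=ik(tip+(sd+.065)*pz+.0188*G[:,2],Ro.from_matrix(G),k,s["q"]);print(al,fl,sd,q,"%.0e"%c)
    T=tool(Z,ty,np.radians(al),fl); 
    for h in(.069,.2):
        q,c=ik(np.array([.509,.2353,h])+.0188*T[:,2],Ro.from_matrix(T),k,q);print("  tray",q,"%.0e"%c, T[:,2])
E
```

```text
20 0 0.06 [-0.336 -0.658  2.178  0.154  1.41  -2.203] 7e-28
20 0 0.02 [-0.298 -0.571  2.183  0.148  1.312 -2.179] 4e-28
20 0 -0.05 [-0.24  -0.393  2.168  0.144  1.143 -2.144] 2e-21
20 0 -0.083 [-0.217 -0.301  2.15   0.143  1.067 -2.13 ] 5e-19
  tray [ 0.312  0.493  1.408  0.045  1.587 -1.445] 1e-26 [-0.337 -0.061 -0.94 ]
  tray [ 0.312  0.376  1.31   0.047  1.802 -1.435] 3e-29 [-0.337 -0.061 -0.94 ]
20 1 0.06 [-0.336 -0.658  2.178  0.154  1.41   0.939] 2e-26
20 1 0.02 [-0.298 -0.571  2.183  0.148  1.312  0.963] 8e-27
20 1 -0.05 [-0.24  -0.393  2.168  0.144  1.143  0.998] 7e-28
20 1 -0.083 [-0.217 -0.301  2.15   0.143  1.067  1.011] 1e-28
  tray [0.312 0.493 1.408 0.045 1.587 1.696] 6e-28 [-0.337 -0.061 -0.94 ]
  tray [0.312 0.376 1.31  0.047 1.802 1.706] 1e-29 [-0.337 -0.061 -0.94 ]
28 0 0.06 [-0.259 -0.507  2.065  0.064  1.48  -2.12 ] 1e-18
28 0 0.02 [-0.229 -0.422  2.065  0.061  1.393 -2.095] 5e-19
28 0 -0.05 [-0.183 -0.255  2.043  0.058  1.246 -2.057] 6e-27
28 0 -0.083 [-0.164 -0.17   2.022  0.058  1.18  -2.042] 3e-23
  tray [ 0.304  0.627  1.262  0.059  1.738 -1.451] 6e-18 [-0.46
[... 581 characters left out ...]
0.     1.474 -2.038] 8e-29
35 0 -0.05 [-0.141 -0.135  1.934  0.     1.343 -2.   ] 2e-20
35 0 -0.083 [-0.125 -0.054  1.911  0.     1.285 -1.984] 1e-17
  tray [ 0.298  0.747  1.131  0.071  1.87  -1.453] 9e-19 [-0.564 -0.103 -0.819]
  tray [ 0.298  0.627  1.056  0.077  2.065 -1.437] 5e-24 [-0.564 -0.103 -0.819]
35 1 0.06 [-0.204 -0.379  1.968  0.     1.552  1.079] 2e-25
35 1 0.02 [-0.179 -0.296  1.964  0.     1.474  1.103] 5e-24
35 1 -0.05 [-0.141 -0.135  1.934  0.     1.343  1.141] 2e-24
35 1 -0.083 [-0.125 -0.054  1.911  0.     1.285  1.157] 8e-29
  tray [0.298 0.747 1.131 0.071 1.87  1.689] 2e-18 [-0.564 -0.103 -0.819]
  tray [0.298 0.627 1.056 0.077 2.065 1.704] 5e-24 [-0.564 -0.103 -0.819]
```

Plan: set the cup back upright on its spot, tip the open gripper 20° about the finger line, and regrip. The peg poses are then all reachable.

```bash
python3 - <<'E'
from data import *
p,M,s=pose()
t=np.radians(10.3);ty=np.array([-np.sin(t),np.cos(t),0]);Z=np.array([0,0,1.])
T0=rot(-Z,ty); g=np.array([.5093,.2352,.0692]); c=.0188
if T0[:,1]@M[:,1]<0: T0=T0@np.diag([-1,-1,1.])
print((M.T@T0).round(2))
top=np.array([.5093,.2352,.13])
plan([(.5*(p+top)+[0,0,.04],Ro.from_matrix(M).as_matrix()@Ro.from_rotvec(.5*Ro.from_matrix(M.T@T0).as_rotvec()).as_matrix()),(top,T0),(np.array([.5093,.2352,.056]),T0)],per=.027,f=0)
E
```

```text
[[ 0.74  0.51  0.44]
 [-0.39  0.86 -0.34]
 [-0.55  0.08  0.83]]
0.34,0.73,0.31,0.22,0.52,-0.47,0,
0.29,0.75,0.31,0.22,0.52,-0.47,0,
0.23,0.77,0.31,0.22,0.52,-0.47,0,
0.18,0.79,0.31,0.22,0.53,-0.47,0,
0.12,0.8,0.29,0.22,0.52,-0.47,0,
0.14,0.53,0.56,0.16,0.37,-0.34,0,
0.1,0.54,0.56,0.16,0.37,-0.34,0,
0.06,0.55,0.56,0.16,0.37,-0.33,0,
0.02,0.56,0.55,0.15,0.38,-0.34,0,
-0.02,0.57,0.54,0.16,0.37,-0.33,0,
-0.05,0.58,0.52,0.15,0.38,-0.34,0,
-0.1,0.59,0.52,0.16,0.37,-0.33,0,
--
0,-0,0.82,-0,0,-0,0,
0,-0,0.82,-0,0,-0,0,
0,-0,0.82,-0,0,-0,0,
--
end [0.50935423 0.23521741 0.05607897] [-2.81205888e-01  3.12881313e+00 -2.95362503e-04]
```

Emit:
apply_moves(steps=[0.34,0.73,0.31,0.22,0.52,-0.47,0,0.29,0.75,0.31,0.22,0.52,-0.47,0,0.23,0.77,0.31,0.22,0.52,-0.47,0,0.18,0.79,0.31,0.22,0.53,-0.47,0,0.12,0.8,0.29,0.22,0.52,-0.47,0,0.14,0.53,0.56,0.16,0.37,-0.34,0,0.1,0.54,0.56,0.16,0.37,-0.34,0,0.06,0.55,0.56,0.16,0.37,-0.33,0,0.02,0.56,0.55,0.15,0.38,-0.34,0,-0.02,0.57,0.54,0.16,0.37,-0.33,0,-0.05,0.58,0.52,0.15,0.38,-0.34,0,-0.1,0.59,0.52,0.16,0.37,-0.33,0])

```text
t: 9.93
tool_pos: [0.5102, 0.2346, 0.1293]
orientation: [0.281, -3.127, -0.001]
force: [-0.1, -0.3, -1.6]
opening: 0.0459
gripper_force: 45.0
```

Emit:
apply_moves(steps=[0,0,0,0,0,0,0,0,0,0,0,0,0,0,0,0,0,0,0,0,0,0,0,0.4,0,0,0,0,0,0,0.4,0,0,0,0,0,0,0.4,0,0,0,0,0,0,0.4,0,0,0,0,0,0,0.4,0,0,0,0,0,0,0.3,0,0,0,0,0,0,0,0,0,0,0,0,0,0,0,0,0,0])

```text
t: 10.85
tool_pos: [0.5103, 0.2333, 0.0602]
orientation: [0.27, -3.128, -0.002]
force: [1.4, 0.4, -1.2]
opening: 0.046
gripper_force: 45.0
```

```bash
python3 - <<'E'
from data import *
p,M,s=pose();print(s["t"],p,s["orientation"],M[:,2],s["q"])
E
```

```text
10.85 [0.51029138 0.23333527 0.06017912] [ 2.70030343e-01 -3.12803884e+00 -2.07977797e-03] [-0.0020263   0.00115484 -0.99999728] [ 0.33631075  0.16098108  1.75414398  0.00186749  1.22799983 -1.40733919]
```

Emit:
apply_moves(steps=[0,0,0.13,0,0,0,0,0,0,0.1,0,0,0,0,0,0,0,0,0,0,0,0,0,0,0,0,0,0])

```text
t: 11.18
tool_pos: [0.5111, 0.2337, 0.0544]
orientation: [-0.27, 3.13, 0.003]
force: [-0.3, 0.2, -2.7]
opening: 0.0458
gripper_force: 45.0
```

Emit:
apply_moves(steps=[0,0,0.05,0,0,0,0,0,0,0,0,0,0,0,0,0,0,0,0,0,0])

```text
t: 11.43
tool_pos: [0.511, 0.2337, 0.0529]
orientation: [0.27, -3.13, -0.003]
force: [0.2, -0.6, -1.4]
opening: 0.046
gripper_force: 45.0
```

Emit:
apply_moves(steps=[0,0,0.04,0,0,0,0,0,0,0,0,0,0,0,0,0,0,0,0,0,0])

```text
t: 11.68
tool_pos: [0.5109, 0.2336, 0.0515]
orientation: [0.27, -3.13, -0.003]
force: [0.1, 0.2, -1.2]
opening: 0.0461
gripper_force: 45.0
```

Emit:
apply_moves(steps=[0,0,0.03,0,0,0,0,0,0,0,0,0,0,0,0,0,0,0,0,0,0])

```text
t: 11.93
tool_pos: [0.5109, 0.2337, 0.0506]
orientation: [0.27, -3.13, -0.003]
force: [-0.8, -0.2, -0.9]
opening: 0.0456
gripper_force: 45.0
```

Emit:
apply_moves(steps=[0,0,0,0,0,0,75,0,0,0,0,0,0,75,0,0,0,0,0,0,75,0,0,0,0,0,0,75,0,0,0,0,0,0,75,0.04,0,0,0,0.67,0,75,0.05,0,0,0,0.67,0,75,0.04,0,0,0,0.67,0,75,0.05,0,0,0,0.67,0,75,0.04,0,0,0,0.67,0,75,0,0,0,0,0,0,75,0,0,0,0,0,0,75])

```text
t: 12.93
tool_pos: [0.5048, 0.2324, 0.0503]
orientation: [0.24, -2.781, 0.04]
force: [-0.5, -0.2, -0.2]
opening: 0.0698
gripper_force: 0.0
```

```bash
python3 - <<'E'
from data import *
p,M,s=pose();print(s["t"],p,M[:,2],p-.0188*M[:,2],s["opening"],s["force"],np.degrees(np.arccos(-M[2,2])))
a=snap("scene","s3")[:,:,::-1];b=snap("top","t3")[:,:,::-1]
Z=np.array([0,0,1.])
polys=[(circ(np.array([.511,.2336,.104]),Z,.023),(0,0,255)),(circ(np.array([.511,.2336,.004]),Z,.023),(0,255,0))]
draw([("scene",a),("top",b)],[(335,235,80,90),(185,220,80,90)],polys,5,"pics/ov4.png")
E
```

```text
12.9333 [0.50477623 0.23237149 0.05028717] [-0.33905052 -0.05738368 -0.93901643] [0.51115038 0.2334503  0.06794068] 0.06975965131508025 [-0.51648227 -0.21579873 -0.2188215 ] 20.11297074704046
```

View pics/ov4.png

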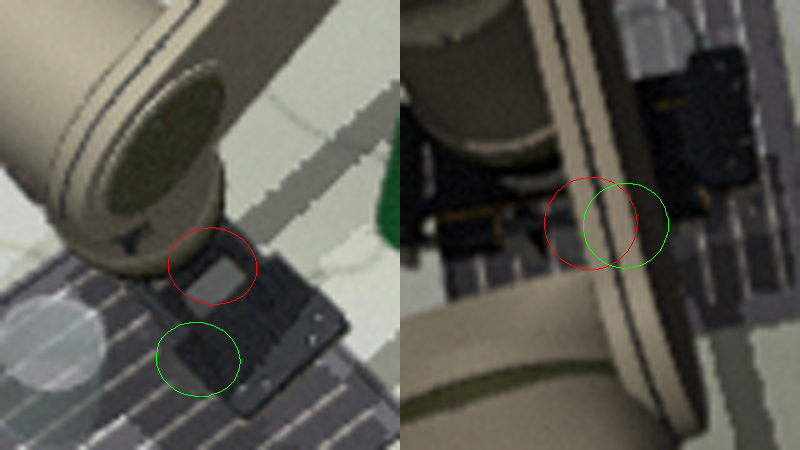

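The gripper is tipped 20° round the cup with nothing touching. Closing now.

Emit:
apply_moves(steps=[0,0,0,0,0,0,0,0,0,0,0,0,0,0,0,0,0,0,0,0,0,0,0,0,0,0,0,0,0,0,0,0,0,0,0,0,0,0,0,0,0,0,0,0,0,0,0,0,0], grip_force=45)

```text
t: 13.62
tool_pos: [0.5047, 0.2326, 0.0522]
orientation: [0.241, -2.782, 0.04]
force: [-1.1, -0.0, 5.7]
opening: 0.0458
gripper_force: 45.0
```

```bash
cat >> data.py <<'E'
def goal(A,s,off=np.zeros(3)):
    # A: dict with tool-frame mouth m, axis a, ydir at grip
    Mg=A["M"];fz=lambda z,y:rot(z,y)
    Rc=fz(pz,ey)@fz(np.array([0,0,1.]),Mg[:,1]).T; G=Rc@Mg
    return tip+off+s*pz-G@A["m"],G
E
python3 - <<'E'
from data import *
import pickle
np.set_printoptions(precision=4,suppress=True)
p,M,s=pose();print(s["t"],p,M[:,2],s["opening"],s["gripper_force"],s["force"])
g=p-.0188*M[:,2]
mouth=np.array([g[0],g[1],.004])
# x along pads: cup centre kept at (.511,.2335) ; y along fingers from grasp point
mouth[:2]=.5*(mouth[:2]+[.511,.2335]); print(mouth)
A=dict(M=M,m=M.T@(mouth-p),a=M.T@[0,0,1.]);pickle.dump(A,open("A.pkl","wb"))
P,G=goal(A,.06); k,e=fit([(s["q"],p)]);print(k,e)
for sd in(.06,0,-.08):
    q,c=ik(*(lambda P,G:(P,Ro.from_matrix(G)))(*goal(A,sd)),k,np.array([-.33,-.65,2.18,.15,1.4,-2.2]));print(q,c)
up=p+[0,0,.06]
mid=Ro.from_matrix(M).as_matrix()@Ro.from_rotvec(.5*Ro.from_matrix(M.T@G).as_rotvec()).as_matrix()
plan([(up,M),(.5*(up+P)+[0,0,.06],mid),(P,G)],per=.026,deg=5,f=0)
E
```

```text
13.6167 [0.5047 0.2326 0.0522] [-0.3384 -0.0571 -0.9393] 0.045841762462819916 44.99928401783109 [-1.0997 -0.0281  5.6808]
[0.511  0.2336 0.004 ]
[0.3182 0.3688 0.0623 0.5532 0.3765 0.0513 0.0003] 0.0003677183881173225
[-0.3372 -0.6577  2.176   0.1548  1.4132 -2.205 ] 2.9050922319159754e-28
[-0.2813 -0.5227  2.1803  0.1477  1.2671 -2.1698] 1.9562158416747472e-19
[-0.2199 -0.31    2.1501  0.1445  1.0778 -2.1337] 5.781114701551299e-20
0.23,0,-0.63,-0,-0,-0,0,
0.23,0,-0.62,-0,-0,-0,0,
0.23,0,-0.63,-0,-0,-0,0,
0.46,-0.59,-0.39,0,-0.42,-0.08,0,
0.45,-0.58,-0.41,0,-0.42,-0.08,0,
0.44,-0.58,-0.43,0.01,-0.41,-0.08,0,
0.43,-0.58,-0.45,0,-0.42,-0.08,0,
0.41,-0.57,-0.47,0.01,-0.41,-0.08,0,
0.39,-0.57,-0.48,0,-0.42,-0.08,0,
0.38,-0.57,-0.5,0.01,-0.41,-0.09,0,
0.39,-0.66,0.06,0,-0.49,-0.09,0,
0.4,-0.66,0.04,0,-0.48,-0.09,0,
--
0.41,-0.66,0.03,0.01,-0.49,-0.1,0,
0.41,-0.65,0,0,-0.48,-0.09,0,
0.42,-0.65,-0.02,0.01,-0.49,-0.1,0,
0.43,-0.65,-0.03,0,-0.48,-0.09,0,
--
end [ 0.4218 -0.0328  0.2129] [-0.4149  2.8539  0.0571]
```

Emit:
apply_moves(steps=[0.23,0,-0.63,0,0,0,0,0.23,0,-0.62,0,0,0,0,0.23,0,-0.63,0,0,0,0,0.46,-0.59,-0.39,0,-0.42,-0.08,0,0.45,-0.58,-0.41,0,-0.42,-0.08,0,0.44,-0.58,-0.43,0.01,-0.41,-0.08,0,0.43,-0.58,-0.45,0,-0.42,-0.08,0,0.41,-0.57,-0.47,0.01,-0.41,-0.08,0,0.39,-0.57,-0.48,0,-0.42,-0.08,0,0.38,-0.57,-0.5,0.01,-0.41,-0.09,0,0.39,-0.66,0.06,0,-0.49,-0.09,0,0.4,-0.66,0.04,0,-0.48,-0.09,0])

```text
t: 14.62
tool_pos: [0.4497, 0.055, 0.2202]
orientation: [-0.385, 3.058, 0.025]
force: [0.1, -0.7, -1.1]
opening: 0.0457
gripper_force: 45.0
```

Emit:
apply_moves(steps=[0.41,-0.66,0.03,0.01,-0.49,-0.1,0,0.41,-0.65,0,0,-0.48,-0.09,0,0.42,-0.65,-0.02,0.01,-0.49,-0.1,0,0.43,-0.65,-0.03,0,-0.48,-0.09,0,0,0,0,0,0,0,0,0,0,0,0,0,0,0,0,0,0,0,0,0,0])

```text
t: 15.2
tool_pos: [0.4217, -0.0329, 0.2124]
orientation: [-0.413, 2.855, 0.057]
force: [0.1, 1.1, -1.7]
opening: 0.0458
gripper_force: 45.0
```

```bash
cat > look.py <<'E'
from data import *
import pickle,sys
np.set_printoptions(precision=4,suppress=True)
A=pickle.load(open("A.pkl","rb"))
def rel():
    p,M,s=pose();m=p+M@A["m"];a=M@A["a"];F=rot(pz,ey)
    print("t %.2f"%s["t"],"p",p,"F peg xyz",F.T@s["force"],"mouth-tip peg xyz mm",1e3*F.T@(m-tip),"axis err deg",np.degrees(F.T@np.cross(a,pz)),"open",s["opening"])
    return p,M,s,m,a
def shot(n):
    p,M,s,m,a=rel()
    im=snap("scene","s"+n)[:,:,::-1];b=snap("top","t"+n)[:,:,::-1]
    polys=[(circ(m,a,.023),(0,255,0)),([m,m-.1*a],(255,0,0)),(circ(tip,pz,.007),(0,255,255)),([tip,tip-.1*pz],(0,255,255))]
    draw([("scene",im),("top",b)],[(308,170,66,90),(288,215,66,90)],polys,6,f"pics/ov{n}.png")
E
python3 -c "
from look import *
shot('5')"
```

```text
t 15.20 p [ 0.4217 -0.0329  0.2124] F peg xyz [-0.6288  1.0174 -1.634 ] mouth-tip peg xyz mm [-0.4188 -0.1547 59.5841] axis err deg [ 0.0319 -0.0663 -0.    ] open 0.0457536382296693
```

View pics/ov5.png

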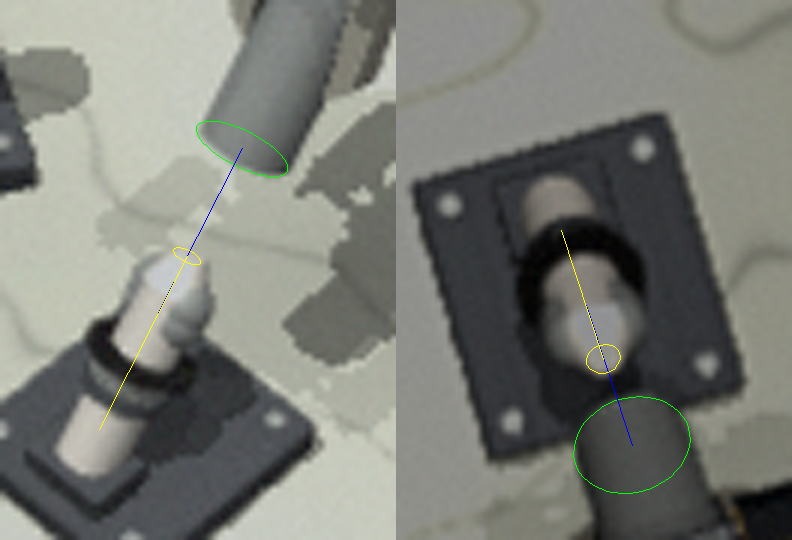

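The cup axis lines up with the peg: scene mouth at (348,195), top mouth at (393,289). There is about 1 mm of residual toward −y. I'll correct that and advance along the axis.

Emit:
apply_moves(steps=[-0.104,-0.024,0.285,0,0,0,0,-0.104,0,0.285,0,0,0,0,-0.104,0,0.285,0,0,0,0,-0.104,0,0.285,0,0,0,0,-0.104,0,0.285,0,0,0,0,-0.104,0,0.285,0,0,0,0,0,0,0,0,0,0,0,0,0,0,0,0,0,0])

```text
t: 15.97
tool_pos: [0.4515, -0.0242, 0.1667]
orientation: [-0.416, 2.856, 0.058]
force: [-0.9, -0.2, -1.7]
opening: 0.0455
gripper_force: 45.0
```

Emit:
apply_moves(steps=[-0.04,0,0.11,0,0,0,0,-0.04,0,0.11,0,0,0,0,-0.04,0,0.11,0,0,0,0,0,0,0,0,0,0,0,0,0,0,0,0,0,0])

```text
t: 16.38
tool_pos: [0.4575, -0.0229, 0.1589]
orientation: [-0.415, 2.855, 0.057]
force: [0.5, -0.0, -2.3]
opening: 0.0456
gripper_force: 45.0
```

```bash
python3 -c "
from look import *
rel();shot('6')"
```

```text
t 16.38 p [ 0.4575 -0.0229  0.1589] F peg xyz [-0.9245 -0.1533 -2.1368] mouth-tip peg xyz mm [-0.6429 -0.6505 -5.648 ] axis err deg [-0.0093 -0.0653 -0.    ] open 0.045589740383259414
t 16.38 p [ 0.4575 -0.0229  0.1589] F peg xyz [-0.9245 -0.1533 -2.1368] mouth-tip peg xyz mm [-0.6429 -0.6505 -5.648 ] axis err deg [-0.0093 -0.0653 -0.    ] open 0.045589740383259414
```

View pics/ov6.png

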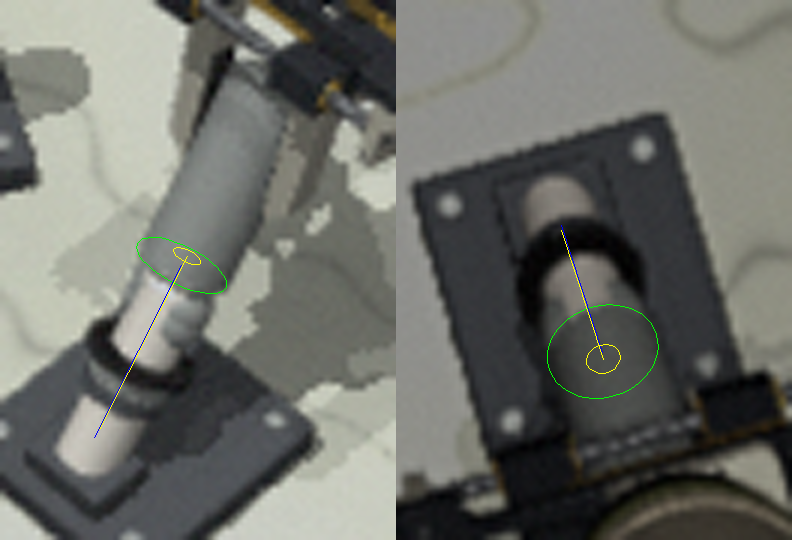

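Scene and top both show the cup mouth over the tip with the axes coincident. Side forces are about zero. Continuing along the peg.

Emit:
apply_moves(steps=[-0.034,0,0.094,0,0,0,0,-0.034,0,0.094,0,0,0,0,0,0,0,0,0,0,0,0,0,0,0,0,0,0])

```text
t: 16.82
tool_pos: [0.4608, -0.0218, 0.1537]
orientation: [-0.415, 2.855, 0.057]
force: [0.6, 0.3, -1.0]
opening: 0.0456
gripper_force: 45.0
```

Emit:
apply_moves(steps=[-0.034,0,0.094,0,0,0,0,0,0,0,0,0,0,0,0,0,0,0,0,0,0])

```text
t: 17.07
tool_pos: [0.4624, -0.0212, 0.1513]
orientation: [-0.415, 2.855, 0.058]
force: [0.1, 1.0, -1.5]
opening: 0.0456
gripper_force: 45.0
```

Emit:
apply_moves(steps=[-0.034,0,0.094,0,0,0,0,0,0,0,0,0,0,0,0,0,0,0,0,0,0])

```text
t: 17.32
tool_pos: [0.4641, -0.0206, 0.1488]
orientation: [-0.415, 2.855, 0.058]
force: [-0.1, 1.9, -2.8]
opening: 0.0462
gripper_force: 45.0
```

```bash
python3 -c "
from look import *
p,M,s,m,a=rel();print(M.T@s['force'],s['wrist_torque'])"
```

```text
t 17.32 p [ 0.4641 -0.0206  0.1488] F peg xyz [-1.1908  1.8355 -2.539 ] mouth-tip peg xyz mm [ -0.6957  -0.3629 -17.8339] axis err deg [-0.0323 -0.06   -0.    ] open 0.0461815928950485
[0.2437 1.8286 2.7984] [0.3696 0.1777 0.13  ]
```

Emit:
apply_moves(steps=[-0.034,0.01,0.094,0,0,0,0,0,0,0,0,0,0,0,0,0,0,0,0,0,0])

```text
t: 17.57
tool_pos: [0.4658, -0.02, 0.1463]
orientation: [-0.415, 2.854, 0.057]
force: [2.1, 2.6, -4.6]
opening: 0.0457
gripper_force: 45.0
```

Emit:
apply_moves(steps=[-0.034,0.01,0.094,0,0,0,0,0,0,0,0,0,0,0,0,0,0,0,0,0,0])

```text
t: 17.82
tool_pos: [0.4674, -0.0192, 0.1439]
orientation: [-0.415, 2.854, 0.057]
force: [3.3, 2.1, -4.6]
opening: 0.0455
gripper_force: 45.0
```

Emit:
apply_moves(steps=[-0.034,0,0.094,0,0,0,0,0,0,0,0,0,0,0,0,0,0,0,0,0,0])

```text
t: 18.07
tool_pos: [0.4691, -0.0187, 0.1414]
orientation: [-0.415, 2.854, 0.057]
force: [3.0, 1.5, -4.5]
opening: 0.0458
gripper_force: 45.0
```

```bash
python3 -c "
from look import *
p,M,s,m,a=rel();print(M.T@s['force'],s['wrist_torque'])"
```

```text
t 18.07 p [ 0.4691 -0.0187  0.1414] F peg xyz [ 0.1841  0.5914 -5.5712] mouth-tip peg xyz mm [ -0.6034   0.0443 -26.9138] axis err deg [-0.0102 -0.0385  0.    ] open 0.04575905371071265
[-2.0884  0.5798  5.1695] [ 0.1591 -0.1346  0.0145]
```

Emit:
apply_moves(steps=[-0.0091,0,0.025,0,0,0,0,-0.0091,0,0.025,0,0,0,0,-0.0091,0,0.025,0,0,0,0,-0.0091,0,0.025,0,0,0,0])

```text
t: 18.4
tool_pos: [0.4707, -0.0184, 0.1394]
orientation: [-0.415, 2.854, 0.056]
force: [-4.2, 0.3, 4.2]
opening: 0.0458
gripper_force: 45.0
```

Emit:
apply_moves(steps=[-0.0091,0,0.025,0,0,0,0,-0.0091,0,0.025,0,0,0,0,-0.0091,0,0.025,0,0,0,0,-0.0091,0,0.025,0,0,0,0])

```text
t: 18.73
tool_pos: [0.4725, -0.0178, 0.1365]
orientation: [-0.415, 2.854, 0.057]
force: [-3.1, -0.1, 3.4]
opening: 0.0456
gripper_force: 45.0
```

Emit:
apply_moves(steps=[-0.0091,0,0.025,0,0,0,0,-0.0091,0,0.025,0,0,0,0,-0.0091,0,0.025,0,0,0,0,-0.0091,0,0.025,0,0,0,0])

```text
t: 19.07
tool_pos: [0.4742, -0.0173, 0.1338]
orientation: [-0.415, 2.854, 0.057]
force: [-2.7, -0.9, 3.6]
opening: 0.046
gripper_force: 45.0
```

```bash
cat >> look.py <<'E'
def ring(f0,f1):
    """shift along the peg (mm) of the black seat ring between two scene pictures, from edge patch registration"""
    for c in("scene","top"):
        a,b=[cv2.cvtColor(cv2.imread(f"pics/{c[0]}{x}.png"),cv2.COLOR_BGR2GRAY).astype(np.float32) for x in(f0,f1)]
        X=tip-.058*pz; u0=proj(c,X);J=(proj(c,X-.01*pz)-u0)/10
        w=9
        for name,q in(("front",proj(c,tip-.066*pz)),):
            x,y=[int(round(v)) for v in q]
            pa=cv2.resize(a[y-w:y+w,x-w:x+w],None,fx=4,fy=4,interpolation=3);pb=cv2.resize(b[y-w:y+w,x-w:x+w],None,fx=4,fy=4,interpolation=3)
            d,r=cv2.phaseCorrelate(pa,pb,cv2.createHanningWindow(pa.shape[::-1],cv2.CV_32F));d=np.array(d)/4
            print(c,name,"shift px",d.round(2),"mm along peg",(d@J/(J@J)).round(2),"resp",round(r,2))
E
python3 - <<'E'
from look import *
rel();snap("scene","s7");snap("top","t7");ring("0","7")
# seat height: model-vs-image, darkness along axis in the first pictures
a=cv2.cvtColor(cv2.imread("pics/scene0.png"),cv2.COLOR_BGR2GRAY);b=cv2.cvtColor(cv2.imread("pics/top0.png"),cv2.COLOR_BGR2GRAY)
for c,im in(("scene",a),("top",b)):
    best=[]
    for d in np.arange(.040,.080,.001):
        m=np.zeros((480*4,640*4),np.uint8)
        side=[cv2.convexHull(np.array([(proj(c,x)+.5)*4 for h in(0,.006) for x in circ(tip-(d+h)*pz,pz,.028)],np.float32)).astype(np.int32)]
        cv2.fillPoly(m,side,255)
        hide=[cv2.convexHull(np.array([(proj(c,x)+.5)*4 for h,r in((d,.017),(.017,.0175),(0,.007)) for x in circ(tip-h*pz,pz,r)],np.float32)).astype(np.int32)]
        cv2.fillPoly(m,hide,0); m=cv2.resize(m,(640,480),interpolation=cv2.INTER_AREA)/255.
        q=proj(c,tip-.06*pz).astype(int);sl=np.s_[q[1]-16:q[1]+17,q[0]-16:q[0]+17]
        best.append(((m[sl]*im[sl]).sum()/m[sl].sum(),d))
    print(c,[(round(v,1),round(d*1e3)) for v,d in sorted(best)[:5]])
E
```

```text
t 19.07 p [ 0.4742 -0.0173  0.1338] F peg xyz [-0.3065 -0.0646  4.5908] mouth-tip peg xyz mm [ -0.6062  -0.015  -36.2358] axis err deg [-0.0027 -0.0517 -0.    ] open 0.04600491716194642[ WARN:0@1.224] global loadsave.cpp:275 findDecoder imread_('pics/s0.png'): can't open/read file: check file path/integrity
Traceback (most recent call last):
  File "look.py", line 17, in ring
    a,b=[cv2.cvtColor(cv2.imread(f"pics/{c[0]}{x}.png"),cv2.COLOR_BGR2GRAY).astype(np.float32) for x in(f0,f1)]
         ~~~~~~~~~~~~^^^^^^^^^^^^^^^^^^^^^^^^^^^^^^^^^^^^^^^^^^^^^^^^^^^^^^
cv2.error: OpenCV(4.12.0) /io/opencv/modules/imgproc/src/color.cpp:199: error: (-215:Assertion failed) !_src.empty() in function 'cvtColor'
```

```bash
cp pics/scene0.png pics/s0.png; cp pics/top0.png pics/t0.png; python3 - <<'E'
from look import *
ring("0","7")
for c in("scene","top"):
    im=cv2.cvtColor(cv2.imread(f"pics/{c}0.png"),cv2.COLOR_BGR2GRAY)
    best=[]
    for d in np.arange(.040,.080,.001):
        m=np.zeros((480*4,640*4),np.uint8)
        hull=lambda L:cv2.convexHull(np.array([(proj(c,x)+.5)*4 for h,r in L for x in circ(tip-h*pz,pz,r)],np.float32)).astype(np.int32)
        cv2.fillPoly(m,[hull([(d,.028),(d+.006,.028)])],255);cv2.fillPoly(m,[hull([(d,.017),(.017,.0175),(0,.007)])],0)
        m=cv2.resize(m,(640,480),interpolation=cv2.INTER_AREA)/255.
        q=proj(c,tip-.06*pz).astype(int);sl=np.s_[q[1]-16:q[1]+17,q[0]-16:q[0]+17]
        best.append(((m[sl]*im[sl]).sum()/m[sl].sum(),d))
    print(c,[(round(float(v),1),int(round(d*1e3))) for v,d in sorted(best)[:6]])
E
```

```text
scene front shift px [-0. -0.] mm along peg -0.01 resp 0.89
top front shift px [-0.   -0.02] mm along peg 0.07 resp 0.66
scene [(47.5, 54), (47.9, 55), (48.3, 53), (49.2, 52), (50.8, 56), (52.8, 57)]
top [(15.8, 54), (15.9, 55), (16.1, 56), (16.5, 57), (16.6, 53), (17.3, 58)]
```

Emit:
apply_moves(steps=[-0.0091,0,0.025,0,0,0,0,-0.0091,0,0.025,0,0,0,0,-0.0091,0,0.025,0,0,0,0,-0.0091,0,0.025,0,0,0,0])

```text
t: 19.5
tool_pos: [0.4759, -0.0167, 0.1312]
orientation: [-0.415, 2.854, 0.057]
force: [-3.6, 0.3, 3.6]
opening: 0.046
gripper_force: 45.0
```

Emit:
apply_moves(steps=[-0.0091,0,0.025,0,0,0,0,-0.0091,0,0.025,0,0,0,0])

```text
t: 19.67
tool_pos: [0.4768, -0.0165, 0.1299]
orientation: [-0.415, 2.854, 0.057]
force: [-3.2, -1.0, 3.5]
opening: 0.0461
gripper_force: 45.0
```

Emit:
apply_moves(steps=[-0.0091,0,0.025,0,0,0,0,-0.0091,0,0.025,0,0,0,0])

```text
t: 19.83
tool_pos: [0.4777, -0.0162, 0.1286]
orientation: [-0.415, 2.854, 0.057]
force: [-2.4, 0.4, 2.6]
opening: 0.0455
gripper_force: 45.0
```

Emit:
apply_moves(steps=[-0.0091,0,0.025,0,0,0,0,-0.0091,0,0.025,0,0,0,0,-0.0091,0,0.025,0,0,0,0])

```text
t: 20.08
tool_pos: [0.479, -0.0158, 0.1266]
orientation: [-0.415, 2.854, 0.057]
force: [-3.5, -0.6, 2.1]
opening: 0.0458
gripper_force: 45.0
```

Emit:
apply_moves(steps=[-0.0091,0,0.025,0,0,0,0,-0.0091,0,0.025,0,0,0,0,-0.0091,0,0.025,0,0,0,0])

```text
t: 20.33
tool_pos: [0.4803, -0.0154, 0.1247]
orientation: [-0.415, 2.854, 0.057]
force: [-3.8, -0.8, 3.4]
opening: 0.0454
gripper_force: 45.0
```

Emit:
apply_moves(steps=[-0.0091,0,0.025,0,0,0,0,-0.0091,0,0.025,0,0,0,0])

```text
t: 20.5
tool_pos: [0.4812, -0.0151, 0.1233]
orientation: [-0.415, 2.854, 0.057]
force: [-4.0, -0.5, 1.8]
opening: 0.046
gripper_force: 45.0
```

Emit:
apply_moves(steps=[-0.0091,0,0.025,0,0,0,0,-0.0091,0,0.025,0,0,0,0])

```text
t: 20.67
tool_pos: [0.4821, -0.0148, 0.122]
orientation: [-0.415, 2.854, 0.057]
force: [-3.7, -0.4, 2.5]
opening: 0.0458
gripper_force: 45.0
```

Emit:
apply_moves(steps=[-0.0091,0,0.025,0,0,0,0,-0.0091,0,0.025,0,0,0,0])

```text
t: 20.83
tool_pos: [0.4829, -0.0146, 0.1207]
orientation: [-0.415, 2.854, 0.057]
force: [-3.1, -0.1, 2.2]
opening: 0.0455
gripper_force: 45.0
```

```bash
python3 - <<'E'
from look import *
rel();snap("scene","s8");snap("top","t8");ring("7","8")
E
```

```text
t 20.83 p [ 0.4829 -0.0146  0.1207] F peg xyz [-1.2223  0.7699  3.5552] mouth-tip peg xyz mm [ -0.6475   0.0597 -52.192 ] axis err deg [-0.0071 -0.0539  0.    ] open 0.04554772322907299
scene front shift px [-0.96  0.01] mm along peg 1.37 resp 0.3
top front shift px [-0.96 -1.99] mm along peg 9.96 resp 0.34
```

Emit:
apply_moves(steps=[-0.0091,0,0.025,0,0,0,0])

```text
t: 21.02
tool_pos: [0.4833, -0.0145, 0.1201]
orientation: [-0.415, 2.854, 0.057]
force: [-3.2, -0.4, 2.6]
opening: 0.046
gripper_force: 45.0
```

Emit:
apply_moves(steps=[-0.0091,0,0.025,0,0,0,0])

```text
t: 21.1
tool_pos: [0.4838, -0.0144, 0.1195]
orientation: [-0.415, 2.854, 0.057]
force: [-3.8, -0.0, 3.2]
opening: 0.0458
gripper_force: 45.0
```

Emit:
apply_moves(steps=[-0.0091,0,0.025,0,0,0,0])

```text
t: 21.18
tool_pos: [0.4842, -0.0143, 0.1188]
orientation: [-0.415, 2.854, 0.057]
force: [-4.3, 0.4, 3.6]
opening: 0.0458
gripper_force: 45.0
```

Emit:
apply_moves(steps=[-0.0091,0,0.025,0,0,0,0])

```text
t: 21.27
tool_pos: [0.4846, -0.0141, 0.1182]
orientation: [-0.415, 2.854, 0.057]
force: [-4.6, -0.2, 4.4]
opening: 0.0459
gripper_force: 45.0
```

Emit:
apply_moves(steps=[-0.0091,0,0.025,0,0,0,0])

```text
t: 21.35
tool_pos: [0.4851, -0.014, 0.1175]
orientation: [-0.415, 2.854, 0.057]
force: [-6.4, -0.8, 4.5]
opening: 0.0457
gripper_force: 45.0
```

```bash
cat >> look.py <<'E'
def prof(names,off=0.0):
    """brightness along lines parallel to the peg on the camera side of the seat, per mm below tip"""
    for c in("scene","top"):
        o=-C[c]["R"].T@C[c]["t"];v=o-tip;v=v-pz*(v@pz);v/=np.linalg.norm(v)
        for n in names:
            im=cv2.cvtColor(cv2.imread(f"pics/{c[0]}{n}.png"),cv2.COLOR_BGR2GRAY).astype(np.float32)
            S=[]
            for d in range(44,84,2):
                vals=[]
                for th in(-.5,-.25,0,.25,.5):
                    w=Ro.from_rotvec(pz*th).apply(v); q=proj(c,tip-d*1e-3*pz+.028*w)
                    vals.append(cv2.getRectSubPix(im,(1,1),tuple(map(float,q)))[0,0])
                S.append(int(np.mean(vals)))
            print(c,n,S)
E
python3 - <<'E'
from look import *
rel();snap("scene","s9");snap("top","t9");prof(["0","7","8","9"])
E
```

```text
t 21.35 p [ 0.4851 -0.014   0.1175] F peg xyz [-2.6289  1.0008  7.3489] mouth-tip peg xyz mm [ -0.6251   0.0418 -56.1038] axis err deg [-0.006  -0.0565 -0.    ] open 0.04567467014717095
scene 0 [144, 117, 70, 42, 31, 28, 33, 52, 77, 91, 93, 85, 68, 61, 62, 77, 110, 136, 147, 149]
scene 7 [153, 126, 75, 44, 33, 33, 36, 56, 84, 97, 98, 91, 75, 65, 66, 83, 118, 147, 159, 161]
scene 8 [122, 118, 89, 54, 34, 32, 37, 56, 83, 97, 98, 91, 74, 66, 66, 81, 118, 146, 159, 161]
scene 9 [122, 122, 121, 112, 87, 54, 36, 33, 46, 69, 83, 84, 71, 64, 66, 82, 118, 147, 159, 162]
top 0 [5, 5, 6, 7, 8, 11, 16, 21, 26, 34, 46, 64, 80, 91, 98, 101, 101, 101, 100, 100]
top 7 [5, 6, 6, 7, 9, 12, 17, 22, 28, 36, 50, 68, 86, 97, 104, 108, 108, 107, 106, 106]
top 8 [39, 25, 14, 7, 7, 10, 16, 22, 27, 36, 49, 68, 85, 97, 104, 107, 107, 107, 107, 106]
top 9 [58, 46, 34, 23, 13, 6, 6, 9, 18, 30, 47, 67, 86, 97, 104, 107, 107, 106, 106, 106]
```

Contact was at about −53.2 mm. The force and the ring shift both say the seat is pressed about 3 mm so far, so it needs about 3 mm more.

Emit:
apply_moves(steps=[-0.0091,0,0.025,0,0,0,0])

```text
t: 21.53
tool_pos: [0.4855, -0.0139, 0.1169]
orientation: [-0.415, 2.854, 0.057]
force: [-5.4, -0.3, 5.2]
opening: 0.0456
gripper_force: 45.0
```

Emit:
apply_moves(steps=[-0.0091,0,0.025,0,0,0,0])

```text
t: 21.62
tool_pos: [0.4859, -0.0137, 0.1163]
orientation: [-0.415, 2.854, 0.057]
force: [-5.6, -1.1, 5.2]
opening: 0.0456
gripper_force: 45.0
```

Emit:
apply_moves(steps=[-0.0091,0,0.025,0,0,0,0])

```text
t: 21.7
tool_pos: [0.4864, -0.0136, 0.1156]
orientation: [-0.415, 2.855, 0.057]
force: [-5.9, 0.0, 4.5]
opening: 0.0458
gripper_force: 45.0
```

Emit:
apply_moves(steps=[-0.0045,0,0.0125,0,0,0,0,0,0,0,0,0,0,0,0,0,0,0,0,0,0])

```text
t: 21.95
tool_pos: [0.4866, -0.0135, 0.1152]
orientation: [-0.415, 2.854, 0.057]
force: [-5.1, -0.3, 3.5]
opening: 0.0456
gripper_force: 45.0
```

```bash
python3 - <<'E'
from look import *
rel();snap("scene","s10");snap("top","t10");prof(["7","9","10"])
E
```

```text
t 21.95 p [ 0.4866 -0.0135  0.1152] F peg xyz [-2.1202  1.2006  5.7078] mouth-tip peg xyz mm [ -0.6633   0.0586 -58.8976] axis err deg [-0.0065 -0.0569 -0.    ] open 0.0456263779723065
scene 7 [153, 126, 75, 44, 33, 33, 36, 56, 84, 97, 98, 91, 75, 65, 66, 83, 118, 147, 159, 161]
scene 9 [122, 122, 121, 112, 87, 54, 36, 33, 46, 69, 83, 84, 71, 64, 66, 82, 118, 147, 159, 162]
scene 10 [123, 123, 123, 123, 122, 103, 69, 43, 32, 37, 56, 69, 63, 62, 66, 82, 118, 147, 159, 162]
top 7 [5, 6, 6, 7, 9, 12, 17, 22, 28, 36, 50, 68, 86, 97, 104, 108, 108, 107, 106, 106]
top 9 [58, 46, 34, 23, 13, 6, 6, 9, 18, 30, 47, 67, 86, 97, 104, 107, 107, 106, 106, 106]
top 10 [68, 61, 52, 39, 25, 13, 8, 7, 13, 25, 44, 67, 86, 97, 104, 107, 107, 107, 106, 106]
```

Seat pressed about 5.9 mm (the ring edge moved 58→64 mm in the scene picture). Releasing.

Emit:
apply_moves(steps=[0,0,0,0,0,0,80,0,0,0,0,0,0,80,0,0,0,0,0,0,80,0,0,0,0,0,0,80,0,0,0,0,0,0,80,0,0,0,0,0,0,80,0,0,0,0,0,0,80,0,0,0,0,0,0,80])

```text
t: 22.72
tool_pos: [0.4867, -0.0135, 0.1152]
orientation: [-0.415, 2.854, 0.057]
force: [0.3, -0.9, 0.6]
opening: 0.0745
gripper_force: 0.0
```

```bash
python3 - <<'E'
from look import *
rel();snap("scene","s11");snap("top","t11");prof(["7","10","11"])
E
```

```text
t 22.72 p [ 0.4867 -0.0135  0.1152] F peg xyz [ 0.3526 -0.969   0.4402] mouth-tip peg xyz mm [ -0.6321   0.0331 -58.9235] axis err deg [-0.0034 -0.0491  0.    ] open 0.07451447697925237
scene 7 [153, 126, 75, 44, 33, 33, 36, 56, 84, 97, 98, 91, 75, 65, 66, 83, 118, 147, 159, 161]
scene 10 [123, 123, 123, 123, 122, 103, 69, 43, 32, 37, 56, 69, 63, 62, 66, 82, 118, 147, 159, 162]
scene 11 [123, 123, 123, 122, 120, 98, 63, 41, 33, 40, 59, 71, 65, 62, 65, 81, 118, 147, 160, 162]
top 7 [5, 6, 6, 7, 9, 12, 17, 22, 28, 36, 50, 68, 86, 97, 104, 108, 108, 107, 106, 106]
top 10 [68, 61, 52, 39, 25, 13, 8, 7, 13, 25, 44, 67, 86, 97, 104, 107, 107, 107, 106, 106]
top 11 [67, 59, 48, 35, 22, 12, 7, 7, 13, 25, 44, 66, 85, 97, 104, 107, 107, 107, 106, 106]
```

Stayed on. Retreating along the tool axis.

Emit:
apply_moves(steps=[0,0,-0.2,0,0,0,80,0,0,-0.4,0,0,0,80,0,0,-0.5,0,0,0,80,0,0,-0.6,0,0,0,80,0,0,-0.6,0,0,0,80,0,0,-0.6,0,0,0,80,0,0,-0.6,0,0,0,80,0,0,-0.5,0,0,0,80,0,0,-0.3,0,0,0,80,0,0,0,0,0,0,80,0,0,0,0,0,0,80])

```text
t: 23.73
tool_pos: [0.4551, -0.0233, 0.2401]
orientation: [-0.415, 2.854, 0.056]
force: [-1.1, 0.6, 0.7]
opening: 0.0742
gripper_force: 0.0
```

```bash
python3 - <<'E'
from look import *
p,M,s,m,a=rel();print(s["q"]);snap("scene","s12");snap("top","t12");prof(["7","11","12"])
for c in C: print(c,[(np.round(d["xy"],1).tolist(),round(d["conf"],2)) for d in eyes.place_of(c,"cup_mouth")[:4]],proj(c,tip-.059*pz))
E
```

```text
t 23.73 p [ 0.4551 -0.0233  0.2401] F peg xyz [-0.3496  0.9305  1.0798] mouth-tip peg xyz mm [44.041  -0.4168 62.3286] axis err deg [ 0.0259 -0.0059  0.    ] open 0.07418087794339348
[-0.2815 -0.5535  2.0624  0.1423  1.4143 -2.1476]
scene 7 [153, 126, 75, 44, 33, 33, 36, 56, 84, 97, 98, 91, 75, 65, 66, 83, 118, 147, 159, 161]
scene 11 [123, 123, 123, 122, 120, 98, 63, 41, 33, 40, 59, 71, 65, 62, 65, 81, 118, 147, 160, 162]
scene 12 [120, 120, 121, 120, 117, 95, 61, 39, 31, 39, 57, 69, 63, 60, 63, 80, 115, 143, 156, 158]
top 7 [5, 6, 6, 7, 9, 12, 17, 22, 28, 36, 50, 68, 86, 97, 104, 108, 108, 107, 106, 106]
top 11 [67, 59, 48, 35, 22, 12, 7, 7, 13, 25, 44, 66, 85, 97, 104, 107, 107, 107, 106, 106]
top 12 [67, 59, 49, 36, 23, 12, 8, 7, 13, 26, 45, 66, 85, 98, 105, 109, 108, 108, 107, 107]
scene [([327.0, 229.2], 0.9), ([419.2, 278.4], 0.68), ([303.5, 136.9], 0.2)] [329.8621 229.313 ]
top [([316.7, 258.3], 0.9), ([236.2, 318.2], 0.86)] [317.7863 261.2968]
```

```bash
python3 -c "
from plant import robot
print(robot.close_job())"
```

```text
the job is handed in; nothing more can be done
None
```

The cup hangs mouth-down on the slanted peg with the seat pressed about 5.7 mm (camera and force estimate). I let go and backed the gripper clear, the cup stayed put, and I handed the job in after about 24 s; I saw no contact with the other things but took no final check of them.

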